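# Load the six-sided spit into the spit drive and lock its collar

### The job

Take the six-sided (hex) spit out of the spit rack, stand it in the round spit drive so that its hex foot is fed fully home in the drive seat inside, let go, and then swing the red-knobbed collar lever fully closed to lock it. The seat inside has stopped at some unknown angle: lower the spit gently, and if it stops short, feel for the flats by turning it under a light push until it drops in; never force the spit or the lever. Leave the round spit standing in its rack and the glue bottle and the roll of tape where they are.

Things in the scene. Friction and masses are not known exactly. Their poses are not given: they have to be found in the camera images.
- spit_grip (a point): On the axis of the upright steel hex spit (195 mm long, 0.4 kg), 155 mm above its foot end, 40 mm below its blunt point; take it here. The bar is six-sided, 18 mm across flats, 20.8 across corners, bare from 6 mm above spit_flange to 9 mm below the tip. z points up the spit; a pair of flats faces +y and -y, and so every 60 degrees.
- spit_flange (a point): On the hex spit's axis, at the underside of its round flange (36 mm across, 6 mm thick), 68 mm above the foot end. Below it: 18 mm of round neck, 13 mm thick, then the 50 mm six-sided foot. At the start the spit hangs by this flange in one of the rack's two holes, flange underside 85 mm and foot end 17 mm above the table, with about 2 mm play all round.
- spit_foot (a point): Centre of the hex spit's foot end, 155 mm below spit_grip, same axes. The foot is 18 mm across flats, tapered to 16 mm over its last 2 mm.
- spit_drive: Spit drive: fixed round steel motor base, 150 mm across, 62 mm high, with a collar tower 66 mm across up to 101 mm. Origin: centre of its underside, on the table, on the bore's axis; z up; -x is the front with the switch.
- drive_mouth (a point): Centre of the bore's mouth on top of the tower, 101 mm above the table; z up. The bore is round, 22.4 mm across, down to 66 mm above the table. There the drive seat begins: a spit whose flats do not match it stops with its foot end 60 to 66 mm above the table.
- seat_floor (a point): Depth stop: centre of the seat's floor, 34 mm above the table; a spit fully home has its foot end here. The seat's hole is six-sided, 19 mm across flats, 66 to 34 mm above the table. Its angle is any and is not measured (these axes do not show it); its gearbox holds it still. The spit drops in when its flats are within about 6 degrees of the seat's: 60 degrees of turning one way always finds it.
- clamp_lever (a joint): Collar lever's angle about the bore's axis, rad: 0 open, growing clockwise seen from above, 1.22 at its end stop, fully closed. Starts at 0 to 0.2, stays where left, needs about 2 to 4 N at the knob. Closing draws two jaws, 87 to 95 mm above the table, in under the flange round the neck; if the spit is not home they meet its foot and the lever jams.
- lever_knob (a point): On the axis of the lever's red upright knob, 120 mm from the bore's axis and 120 mm above the table. Knob 21 mm thick, 95 to 140 mm above the table, on a bar 15 mm wide, 85 to 95 mm above the table. Open, it points to the drive's front, 0.30 rad towards its right (-y side); closing carries it across the front to the left (+y side).
- spit_rack: Fixed aluminium rack, 46 x 134 mm, top 85 mm above the table; its two holes lie 40 mm either side of its centre along its y axis. Origin: centre of its underside.
- round_spit_ball (a point): Centre of the black ball, 32 mm across, on the round spit that stands in the rack's other hole (ball centre 159 mm above the table). A bystander.
- glue_bottle: White glue bottle with an orange nozzle, 55 mm across, 156 mm high, standing. Origin: centre of its underside. A bystander.
- clear_tape: Roll of brown tape lying flat, 94 mm across, 48 mm high. Origin: centre of its underside. A bystander.
Not all that is in view belongs to the job. Leave any green, pink or purple look-alike of the part that bears spit_grip alone.

How it is judged:
On the way, in this order (a step that is already met when the one before it is completed fails the run):
1. the hex spit is fully home in the drive seat while the collar lever is still open (z of spit_foot in the frame of spit_drive below 0.037 m and horizontal distance between spit_foot and drive_mouth below 0.004 m and angle between spit_grip's own z axis and vertical below 0.06 rad and value of joint clamp_lever below 0.35 rad), for 0.2 s.
2. the lever is fully closed with the spit home (z of spit_foot in the frame of spit_drive below 0.037 m and horizontal distance between spit_foot and drive_mouth below 0.004 m and angle between spit_grip's own z axis and vertical below 0.06 rad and value of joint clamp_lever above 1.12 rad), for 0.2 s.
At the end, for the whole second after the job is handed in: The hex spit stands upright and at rest in the drive with its foot end within 3 mm of the seat's floor and within 4 mm of the bore's axis, tilted less than 0.06 rad; the collar lever is closed past 1.12 rad; the round spit and the glue bottle and the tape roll are within 30 mm of where they stood (all of step 2 and linear speed of hex_spit below 0.02 m/s and distance of each of round_spit_ball, glue_bottle, clear_tape from where it was at the start of the episode below 0.03 m); the robot touches nothing.
It fails at once if the hex spit is forced against the drive with more than 60 N (contact force between hex_spit and spit_drive above 60 N).
It fails at once if the lever is forced with more than 60 N (contact force between the fingers and clamp_lever above 60 N).
It fails at once if the round spit or the glue bottle or the tape roll is pushed away, lifted or knocked over (distance of any of round_spit_ball, glue_bottle, clear_tape from where it was at the start of the episode above 0.03 m).
It also fails if it takes over 72 s, if anything falls off the work surface, if the arm or the gripper's body presses on something with over 40 N, if the wrist force passes 120 N, or if a joint passes its speed limit or range.

### The arm

A 7-joint arm with a two-finger parallel gripper is mounted at the origin on a cart in front of the work surface, level with it; the furniture and walls round the work are solid. World frame = base frame: x ahead of the robot, y to its left, z up, the work surface at z = 0. Lengths are in m, angles in rad, forces in N, time in s.
With the tool pointing down it reaches from about 0.4 to 0.85 m from the base axis. Payload 4.4 kg.
Tool frame: the origin (TCP) lies at the very end of the fingers, on their centre line; the grasp point (between the pads) lies env.hold_point_z behind it (env.hold_point_z is the distance from the TCP to the grasp point, in m); z points along the fingers, y is the line along which they close (so a half turn about z gives the same grasp; the last joint's range is limited). The gripper opens to 94 mm and grips with 3 to 60 N. Pads are 16 mm wide; open, the fingers measure 119 mm over their backs; the gripper's body (75 mm by 177 mm) begins 78 mm behind the grasp point.
Start: joints at [1.066, 0.628, 0.038, 1.517, -0.027, 0.996, -0.02], TCP at [0.276, -0.588, 0.205] pointing down, gripper open.
Joint ranges: [-3.06, 3.06], [-0.37, 2.12], [-1.25, 1.32], [0.18, 2.47], [-1.1, 4.24], [0.23, 1.98], [-2.94, 2.94]. Speed limits (rad/s): [2.57, 2.57, 3.14, 3.14, 3.14, 3.14, 3.14].

### API

Orientations are given as a unit quaternion [w, x, y, z].
In Python, from bench import status, camera, calibration, ticket, env gives the robot as it stands.
- The arm moves only by the tool apply_moves, never from a script. Its argument "plan" is a list of rows, each a list of 7 numbers: the turn, a rotation vector about the tool's x, y, z in units of 180 degrees (1.0 is 180 degrees), then the shift along the tool's x, y, z in units of 250 mm (1.0 is 250 mm), then the opening, from -1 (shut) to 1 (fully open), so that 0 is half open. In form: [[ax, ay, az, dx, dy, dz, grip], ...]. A call has 1 to 20 rows; each row is the pose to reach, as a shift and turn from the pose commanded when the call began, along the tool's axes at that moment, turning the shorter way round; what a row does not reach only later rows make up. A row lasts 1/8 s, in which the tool goes at most 62.5 mm and 10.7 degrees, less where a joint would pass 70% of its speed; a pose out of reach is approached as far as the arm can. A call with a number of a shift or a turn outside -1 to 1 is refused whole. A call with a gripper value outside its range is refused whole. The fingers move at their own pace and stop on an object; "squeeze" is the grip in N (left out, the last holds). Time passes only in rows, so rows that repeat a pose let the fingers close. It gives the time, the measured TCP pose, the force, the opening and the grip force at its end, in the units of the state.
- status.get_state(): the state, without advancing time (a new reading comes with each control period).
- camera(name): name is "side" or "top"; returns the picture (420x560x3 uint8, red, green, blue); there is no depth.
- calibration(name): a dict with "K" (3x3 intrinsics, pixels), "extrinsics" (4x4, takes a point from world to camera coordinates). Camera axes: x right, y down, z forward; pixel columns grow to the right and rows downward; lengths in m; the calibration is good to about 2 mm. A picture is of the moment at which its call begins. calibration takes no time and is no camera call.
- ticket.hand_in(): hands the job in; it is judged then, once.
The state is a dict: "time_s": time; "joint_positions": joint angles; "qvel": joint speeds; "effort": joint torques, N m; "tool_pos": TCP position; "tcp_rot": TCP orientation; "force": force on the tool from outside, world axes, zero at the start; "torque": the same for the moment, N m; "width": finger opening in m; "grip_force": force on a finger pad.
Only numpy, scipy, OpenCV 4.12 (cv2) and the standard library are available. Lean on these libraries where they do the work, as an engineer would, in place of code of your own. Each camera call takes 0.05 s, during which the arm holds its last target. There are 200 camera calls.

## Working session

There is one attempt and no reset: what is moved stays moved. The work goes in short steps, Python scripts to look and compute and a tool call to move; the robot and the scene stay as the last step left them, time stands still between calls to the robot, and variables do not carry over. Pictures are saved under pics/ and viewed, at most 12 in all, crops included, and the job is handed in when it is done.

Besides the shell and the picture viewer there is one more tool, called after "Call:" as name([rows], argument=value, ...), one row to a line, values as JSON. apply_moves: Moves the arm, as the interface text tells. Its arguments: {"type":"object","properties":{"plan":{"type":"array","items":{"type":"array","items":{"type":"number","minimum":-1,"maximum":1}}},"squeeze":{"type":"number"}},"required":["plan"]}

```bash
ls; mkdir -p pics; python3 - <<'E'
from bench import status,camera,calibration,env
import cv2
for n in("side","top"):
    cv2.imwrite(f"pics/{n}0.png",camera(n)[:,:,::-1]); c=calibration(n); print(n,c["K"].round(1).tolist(),c["extrinsics"].round(4).tolist())
print(status.get_state(),env.hold_point_z)
E
```

```text
pics
side [[409.6, 0.0, 279.2], [0.0, 409.6, 206.2], [0.0, 0.0, 1.0]] [[-0.9005, -0.4345, 0.0198, 0.4176], [-0.2153, 0.4057, -0.8883, 0.271], [0.3779, -0.8041, -0.4589, 0.8693], [0.0, 0.0, 0.0, 1.0]]
top [[410.3, 0.0, 284.7], [0.0, 410.3, 198.9], [0.0, 0.0, 1.0]] [[-0.0125, -0.9998, -0.0159, -0.1446], [-0.9933, 0.0142, -0.1144, 0.5662], [0.1146, 0.0144, -0.9933, 1.0464], [0.0, 0.0, 0.0, 1.0]]
{'time_s': 0.1, 'joint_positions': array([ 1.06619954,  0.62921898,  0.03847153,  1.51824624, -0.02703453,
        0.99630715, -0.02001099]), 'qvel': array([-0.00062428, -0.00055977,  0.00229285, -0.0032184 , -0.00122594,
       -0.00066415,  0.00068734]), 'effort': array([ 2.64315306e-03, -5.50795341e+01,  1.14736732e+00, -1.87118000e+01,
       -5.20910590e-02,  1.91780913e-02,  4.85051009e-05]), 'tool_pos': array([ 0.27592554, -0.58787633,  0.20467599]), 'tcp_rot': array([-8.10639375e-04,  9.76033768e-01,  2.17617538e-01, -1.81346353e-04]), 'force': array([-0.67480763,  0.46010012,  0.27955501]), 'torque': array([-0.0168365 , -0.01038044, -0.0243187 ]), 'grip_force': 0.0, 'width': 0.09423191654558599} 0.0188
```

View pics/side0.png

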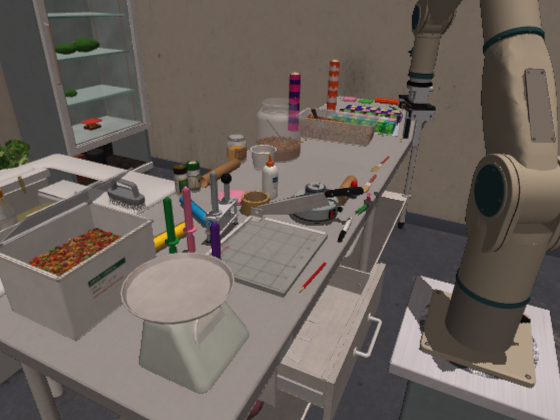

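View pics/top0.png

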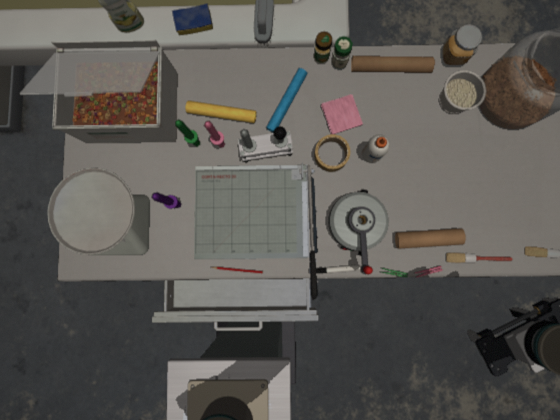

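The top view shows the rack near (265,147), with the hex spit at (247,140) and the black ball at (280,133). The drive is near (360,220), its red knob is at (367,270), and the tape is at (332,153). The side view shows the hex spit at about (213,190). I'll zoom in next.

```bash
python3 - <<'E'
import cv2,numpy as np
t=cv2.imread("pics/top0.png")[115:285,225:405]; s=cv2.imread("pics/side0.png")[150:250,190:370]
t=cv2.resize(t,None,fx=3.3,fy=3.3,interpolation=cv2.INTER_CUBIC); cv2.imwrite("pics/tz.png",t)
cv2.imwrite("pics/sz.png",cv2.resize(s,None,fx=4.4,fy=4.4,interpolation=cv2.INTER_CUBIC))
E
```

```text
(no output)
```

View pics/tz.png

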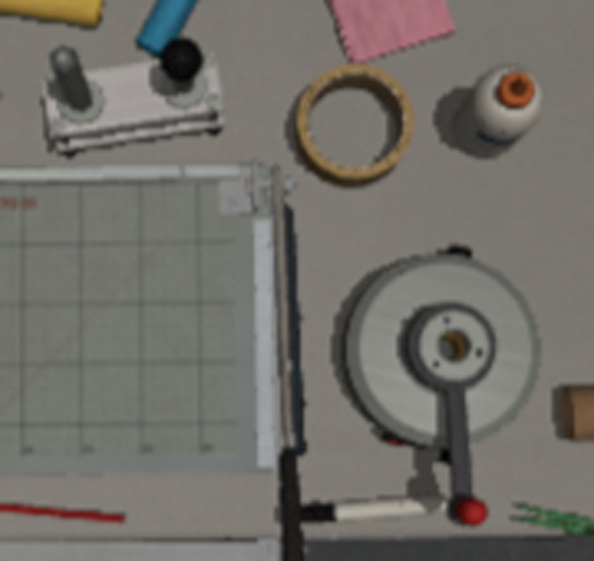

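View pics/sz.png

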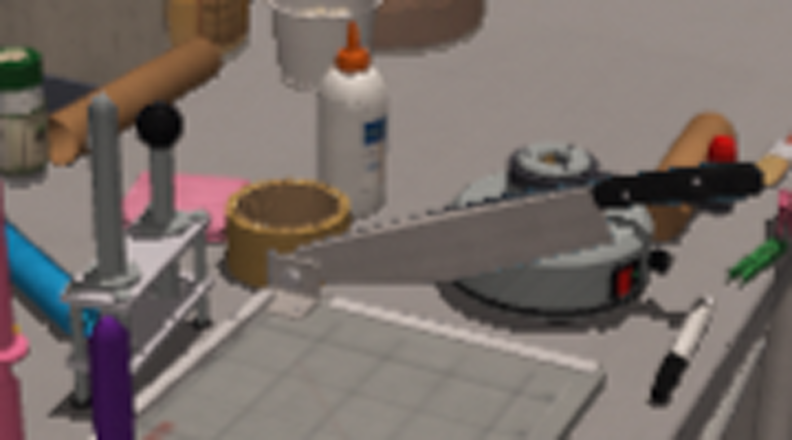

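The zoomed top crop shows the hex tip at (64,52), its flange at (81,103), the ball at (182,60), the mouth at (454,345) and the knob at (471,510). The side crop shows the hex tip at (103,98), the flange at (106,283), the mouth at (553,160), and a raised cutter blade with its handle at about (680,185).

```bash
cat > h.py <<'E'
import numpy as np,cv2
from bench import status,camera,calibration,env
C={n:calibration(n) for n in("side","top")}
def P(n): return C[n]["K"]@C[n]["extrinsics"][:3]
def atz(n,uv,z):
    M=P(n); A=np.c_[M[:,0],M[:,1],-np.array([*uv,1])]
    return np.linalg.solve(A,-(M[:,2]*z+M[:,3]))[:2]
def tri(a,b):
    X=cv2.triangulatePoints(P("top"),P("side"),np.float64(a),np.float64(b))[:,0]; return X[:3]/X[3]
def proj(n,X):
    p=P(n)@np.r_[X,1]; return p[:2]/p[2]
tz=lambda u,v:(225+u/3.3-.35,115+v/3.3-.35)
sz=lambda u,v:(190+u/4.4-.4,150+v/4.4-.4)
E
python3 - <<'E'
from h import *
np.set_printoptions(precision=4,suppress=True)
for nm,a,z in[("tip",(64,50),.21),("flange",(81,101),.091),("ball",(182,60),.159),("mouth",(454,345),.101),("tower",(450,346),.101),("knobtop",(471,509),.135),("tape",(355,123),.048),("glue",(515,90),.15)]: print(nm,atz("top",tz(*a),z))
for nm,a,z in[("tip",(103,96),.21),("flange",(106,278),.091),("ball",(160,126),.159),("mouth",(553,160),.101),("knob",(722,150),.13),("glue",(353,28),.156),("tape",(290,207),.048)]: print("s",nm,atz("side",sz(*a),z))
print("knob",tri(tz(471,509),sz(722,150)),"mouth",tri(tz(454,345),sz(553,160)),"tip",tri(tz(64,50),sz(103,96)))
print("handle ends",tri(tz(288,450),sz(600,190)),tri(tz(290,560),sz(760,180)), "pivot",tri(tz(283,190),sz(275,270)))
E
```

```text
tip [ 0.7004 -0.0657]
flange [ 0.6948 -0.0651]
ball [ 0.7065 -0.1443]
mouth [ 0.5038 -0.3412]
tower [ 0.5031 -0.3382]
knobtop [ 0.3862 -0.3433]
tape [ 0.6842 -0.2781]
glue [ 0.6829 -0.3825]
s tip [ 0.6963 -0.067 ]
s flange [ 0.6942 -0.0556]
s ball [ 0.7066 -0.1434]
s mouth [ 0.5028 -0.3364]
s knob [ 0.3847 -0.3464]
s glue [ 0.6825 -0.3746]
s tape [ 0.6837 -0.2766]
knob [ 0.3851 -0.3443  0.1307] mouth [ 0.5043 -0.3415  0.0986] tip [ 0.6985 -0.0667  0.2102]
handle ends [ 0.428  -0.2155  0.145 ] [ 0.3419 -0.2176  0.1704] pivot [ 0.647  -0.2154  0.031 ]
```

Call:
apply_moves([
  [0,0,-0.09,0.25,-0.12,-0.2,0.3],
  [0,0,-0.18,0.5,-0.25,-0.2,0.3],
  [0,0,-0.27,0.75,-0.37,-0.2,0.3],
  [0,0,-0.36,1,-0.49,-0.2,0.3],
  [0,0,-0.36,1,-0.49,-0.2,0.3],
  [0,0,-0.36,1,-0.49,-0.2,0.3],
  [0,0,-0.36,1,-0.49,-0.2,0.3],
  [0,0,-0.36,1,-0.49,-0.2,0.3],
])

```text
time_s: 1.1
tool_pos: [0.4497, -0.372, 0.2552]
tcp_rot: [-0.0, 0.709, 0.705, -0.0]
force: [-0.3, -0.4, -0.6]
width: 0.0613
grip_force: 0.0
```

```bash
cat >> h.py <<'E'
from scipy.spatial.transform import Rotation as R
def rot(): q=status.get_state()["tcp_rot"]; return R.from_quat([*q[1:],q[0]])
def go(x,y,z,yaw=None):
    """print unit move to TCP x,y,z; yaw (deg) of tool x, tool straight down"""
    s=status.get_state(); r=rot(); d=r.inv().apply(np.array([x,y,z])-s["tool_pos"])/.25
    m=r.as_matrix(); yw=np.degrees(np.arctan2(m[1,0],m[0,0])); yaw=yw if yaw is None else yaw
    tgt=R.from_euler("z",yaw,degrees=True)*R.from_euler("x",180,degrees=True)
    print("pos",s["tool_pos"].round(4),"yaw",yw.round(2),"t",s["time_s"],"F",s["force"].round(1),"w",round(s["width"],4),"j7",s["joint_positions"][6].round(2))
    print("turn",((r.inv()*tgt).as_rotvec()/np.pi).round(4),"shift",d.round(3))
E
python3 -c "
from h import *
go(.697,-.0645,.26,90)"
```

```text
pos [ 0.4497 -0.372   0.2552] yaw 89.68 t 1.1 F [-0.3 -0.4 -0.6] w 0.0613 j7 0.49
turn [-0.0002 -0.     -0.0018] shift [ 1.236  0.982 -0.02 ]
```

Call:
apply_moves([
  [0,0,0,0.18,0.14,-0.02,0.3],
  [0,0,0,0.36,0.28,-0.02,0.3],
  [0,0,0,0.54,0.42,-0.02,0.3],
  [0,0,0,0.72,0.57,-0.02,0.3],
  [0,0,0,0.9,0.71,-0.02,0.3],
  [0,0,0,1,0.85,-0.02,0.3],
  [0,0,0,1,0.98,-0.02,0.3],
  [0,0,0,1,0.98,-0.02,0.3],
])

```text
time_s: 2.1
tool_pos: [0.6968, -0.1215, 0.2592]
tcp_rot: [-0.0, 0.708, 0.706, -0.0]
force: [-0.6, -0.6, -0.4]
width: 0.061
grip_force: 0.0
```

Call:
apply_moves([
  [0,0,0,0.12,0,-0.02,0.3],
  [0,0,0,0.236,0,-0.02,0.3],
  [0,0,0,0.236,0,-0.02,0.3],
  [0,0,0,0.236,0,-0.02,0.3],
])

```text
time_s: 2.6
tool_pos: [0.6951, -0.0652, 0.2655]
tcp_rot: [0.001, 0.708, 0.706, -0.001]
force: [0.3, -0.1, 0.3]
width: 0.061
grip_force: 0.0
```

```bash
python3 -c "
from h import *
go(.697,-.0645,.153,90)
a=camera('side')[:,:,::-1][100:250,150:290]; b=camera('top')[:,:,::-1][80:190,180:330]
a=cv2.resize(a,(560,600),interpolation=cv2.INTER_CUBIC); cv2.imwrite('pics/c1.png',a)"
```

```text
pos [ 0.6951 -0.0652  0.2655] yaw 89.78 t 2.6 F [ 0.3 -0.1  0.3] w 0.061 j7 -0.1
turn [-0.0002  0.0007 -0.0012] shift [0.004 0.008 0.45 ]
```

View pics/c1.png

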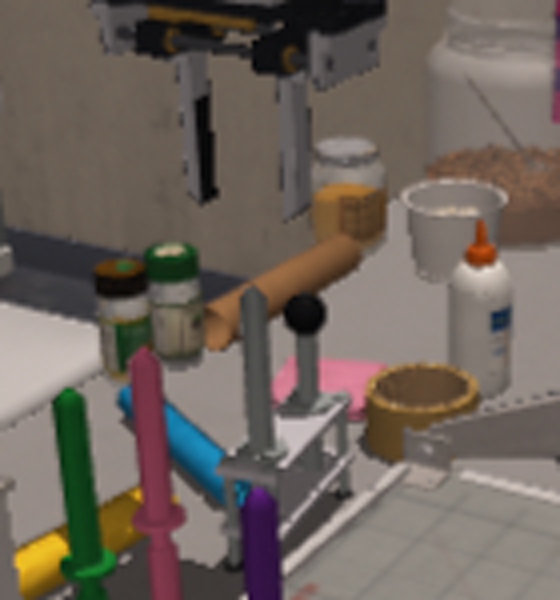

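The fingers straddle the spot above the hex spit: their tips are at (205,200) and (295,215), and the spit tip is at (255,290). I'm descending now.

Call:
apply_moves([
  [0,0,0,0.002,0.008,0.1,0.3],
  [0,0,0,0.002,0.008,0.2,0.3],
  [0,0,0,0.002,0.008,0.3,0.3],
  [0,0,0,0.002,0.008,0.4,0.3],
  [0,0,0,0.002,0.008,0.45,0.3],
  [0,0,0,0.002,0.008,0.45,0.3],
])

```text
time_s: 3.45
tool_pos: [0.6972, -0.063, 0.1522]
tcp_rot: [-0.0, 0.708, 0.706, -0.001]
force: [0.1, -0.1, 0.3]
width: 0.0611
grip_force: 0.0
```

```bash
python3 -c "
from h import *
go(.697,-.0645,.153,90)
a=camera('side')[:,:,::-1][140:230,170:260]; b=camera('top')[:,:,::-1][100:190,210:300]
a=cv2.resize(np.hstack([a,b]),(800,400),interpolation=cv2.INTER_CUBIC); cv2.imwrite('pics/c2.png',a)"
```

```text
pos [ 0.6972 -0.063   0.1522] yaw 89.87 t 3.45 F [ 0.1 -0.1  0.3] w 0.0611 j7 -0.13
turn [-0.0005  0.0001 -0.0007] shift [-0.006 -0.001 -0.003]
```

View pics/c2.png

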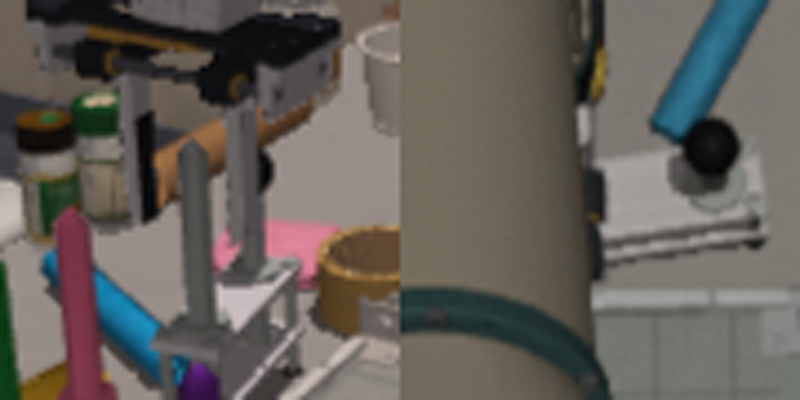

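The spit, at column 195, is midway between the fingers at columns 145 and 243, so I'm closing the gripper.

Call:
apply_moves([
  [0,0,0,-0.004,0,0,-0.3],
  [0,0,0,-0.004,0,0,-0.7],
  [0,0,0,-0.004,0,0,-1],
  [0,0,0,-0.004,0,0,-1],
  [0,0,0,-0.004,0,0,-1],
  [0,0,0,-0.004,0,0,-1],
  [0,0,0,-0.004,0,0,-1],
  [0,0,0,-0.004,0,0,-1],
], squeeze=40)

```text
time_s: 4.55
tool_pos: [0.6977, -0.063, 0.1529]
tcp_rot: [-0.0, 0.707, 0.707, -0.0]
force: [-0.8, 0.1, 0.2]
width: 0.0198
grip_force: 40.0
```

```bash
python3 -c "
from h import *
go(.697,-.0645,.275,90)"
```

```text
pos [ 0.6977 -0.063   0.1529] yaw 89.94 t 4.55 F [-0.8  0.1  0.2] w 0.0198 j7 -0.13
turn [-0.0001 -0.     -0.0003] shift [-0.006 -0.003 -0.488]
```

The width is 19.8 mm, not 18 mm, so the pads sit about 12° off the flats. I'll open, turn 12° and grip again.

Call:
apply_moves([
  [0,0,0,0,0,0,-0.4],
  [0,0,0,0,0,0,-0.4],
  [0,0,-0.03,0,0,0,-0.4],
  [0,0,-0.067,0,0,0,-0.4],
  [0,0,-0.067,0,0,0,-0.4],
  [0,0,-0.067,0,0,0,-1],
  [0,0,-0.067,0,0,0,-1],
  [0,0,-0.067,0,0,0,-1],
  [0,0,-0.067,0,0,0,-1],
  [0,0,-0.067,0,0,0,-1],
], squeeze=40)

```text
time_s: 5.8
tool_pos: [0.6977, -0.0631, 0.153]
tcp_rot: [-0.0, 0.629, 0.777, -0.0]
force: [-1.3, -0.5, 0.1]
width: 0.0197
grip_force: 40.0
```

Call:
apply_moves([
  [0,0,0,0,0,0,-0.4],
  [0,0,0,0,0,0,-0.4],
  [0,0,0.03,0,0,0,-0.4],
  [0,0,0.067,0,0,0,-0.4],
  [0,0,0.067,0,0,0,-0.4],
  [0,0,0.067,0,0,0,-1],
  [0,0,0.067,0,0,0,-1],
  [0,0,0.067,0,0,0,-1],
  [0,0,0.067,0,0,0,-1],
  [0,0,0.067,0,0,0,-1],
], squeeze=40)

```text
time_s: 7.05
tool_pos: [0.6979, -0.063, 0.1531]
tcp_rot: [0.0, 0.707, 0.707, 0.0]
force: [0.1, -0.1, 0.6]
width: 0.0194
grip_force: 40.0
```

Call:
apply_moves([
  [0,0,0,0,0,0,-0.4],
  [0,0,0,0,0,0,-0.4],
  [0,0,0.03,0,0,0,-0.4],
  [0,0,0.055,0,0,0,-0.4],
  [0,0,0.055,0,0,0,-0.4],
  [0,0,0.055,0,0,0,-1],
  [0,0,0.055,0,0,0,-1],
  [0,0,0.055,0,0,0,-1],
  [0,0,0.055,0,0,0,-1],
  [0,0,0.055,0,0,0,-1],
], squeeze=40)

```text
time_s: 8.3
tool_pos: [0.6978, -0.063, 0.1529]
tcp_rot: [-0.0, 0.766, 0.643, 0.0]
force: [0.3, 0.7, -0.6]
width: 0.0187
grip_force: 40.0
```

The width is now 18.7 mm, which is nearly flat on the faces. Next I lift the spit.

Call:
apply_moves([
  [0,0,0,0,0,-0.08,-1],
  [0,0,0,0,0,-0.18,-1],
  [0,0,0,0,0,-0.28,-1],
  [0,0,0,0,0,-0.38,-1],
  [0,0,0,0,0,-0.48,-1],
  [0,0,0,0,0,-0.48,-1],
  [0,0,0,0,0,-0.48,-1],
])

```text
time_s: 9.18
tool_pos: [0.6968, -0.0631, 0.2713]
tcp_rot: [-0.001, 0.766, 0.643, -0.001]
force: [-0.0, -0.4, -4.1]
width: 0.0187
grip_force: 40.0
```

```bash
python3 -c "
from h import *
go(.5035,-.339,.285,55)
a=camera('side')[:,:,::-1][110:240,150:290]; a=cv2.resize(a,(646,600),interpolation=cv2.INTER_CUBIC); cv2.imwrite('pics/c3.png',a)"
```

```text
pos [ 0.6968 -0.0631  0.2713] yaw 80.04 t 9.175 F [-0.  -0.4 -4.1] w 0.0187 j7 -0.24
turn [-0.0008  0.0004  0.1391] shift [-1.221 -0.571 -0.053]
```

View pics/c3.png

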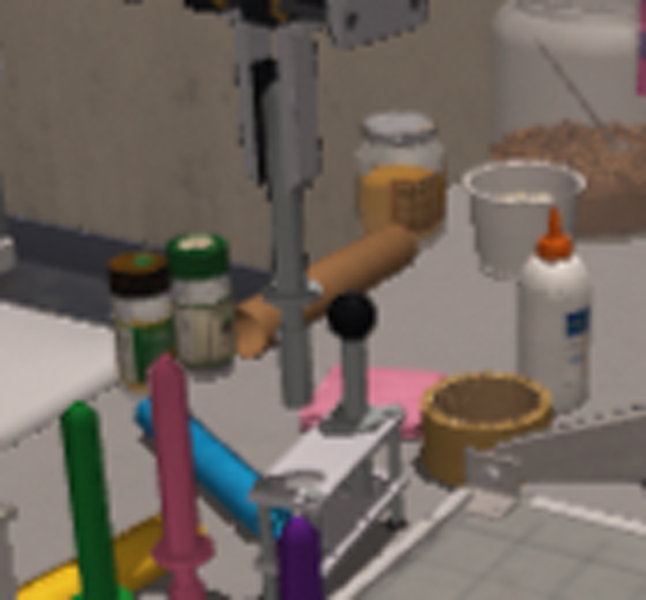

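The spit is lifted clean out of the rack, with its foot at about (297,402) and the round spit undisturbed. I'll carry it to the drive.

Call:
apply_moves([
  [0,0,0.02,-0.05,-0.1,-0.055,-1],
  [0,0,0.04,-0.2,-0.2,-0.055,-1],
  [0,0,0.06,-0.35,-0.3,-0.055,-1],
  [0,0,0.08,-0.5,-0.4,-0.055,-1],
  [0,0,0.1,-0.65,-0.5,-0.055,-1],
  [0,0,0.12,-0.8,-0.57,-0.055,-1],
  [0,0,0.139,-0.95,-0.571,-0.055,-1],
  [0,0,0.139,-1,-0.571,-0.055,-1],
  [0,0,0.139,-1,-0.571,-0.055,-1],
  [0,0,0.139,-1,-0.571,-0.055,-1],
])

```text
time_s: 10.48
tool_pos: [0.5146, -0.2824, 0.2863]
tcp_rot: [-0.001, 0.886, 0.463, 0.0]
force: [0.7, 0.3, -3.2]
width: 0.0186
grip_force: 40.0
```

```bash
python3 -c "
from h import *
go(.5035,-.339,.285,55)"
```

```text
pos [ 0.5146 -0.2824  0.2863] yaw 55.19 t 10.475 F [ 0.7  0.3 -3.2] w 0.0186 j7 -0.21
turn [-0.0004 -0.0005  0.001 ] shift [-0.211  0.093  0.005]
```

Call:
apply_moves([
  [0,0,0,-0.1,0.05,0,-1],
  [0,0,0,-0.211,0.093,0.005,-1],
  [0,0,0,-0.211,0.093,0.005,-1],
  [0,0,0,-0.211,0.093,0.005,-1],
  [0,0,0,-0.211,0.093,0.005,-1],
])

```text
time_s: 11.1
tool_pos: [0.5036, -0.3392, 0.2855]
tcp_rot: [-0.0, 0.886, 0.463, 0.0]
force: [0.5, -0.1, -4.2]
width: 0.0186
grip_force: 40.0
```

```bash
python3 -c "
from h import *
go(.5035,-.339,.285,55)
p=status.get_state()['tool_pos']
f=p+[0,0,.0188-.155]; print('foot',f,proj('side',f),proj('top',f),'mouth',proj('side',[.5035,-.339,.101]))
a=camera('side')[:,:,::-1][130:220,255:375]; cv2.imwrite('pics/c4.png',np.hstack([cv2.resize(a,(800,600),interpolation=cv2.INTER_CUBIC)]))
cv2.imwrite('pics/t4.png',camera('top')[:,:,::-1])"
```

```text
pos [ 0.5036 -0.3392  0.2855] yaw 55.18 t 11.1 F [ 0.5 -0.1 -4.2] w 0.0186 j7 -0.11
turn [-0.0001 -0.0003  0.001 ] shift [ 0.001 -0.001  0.002]
foot [ 0.50362997 -0.33924872  0.14932767] [316.30615086 171.31226746] [364.96481053 217.9272763 ] mouth [315.37250067 185.62270694]
```

View pics/c4.png

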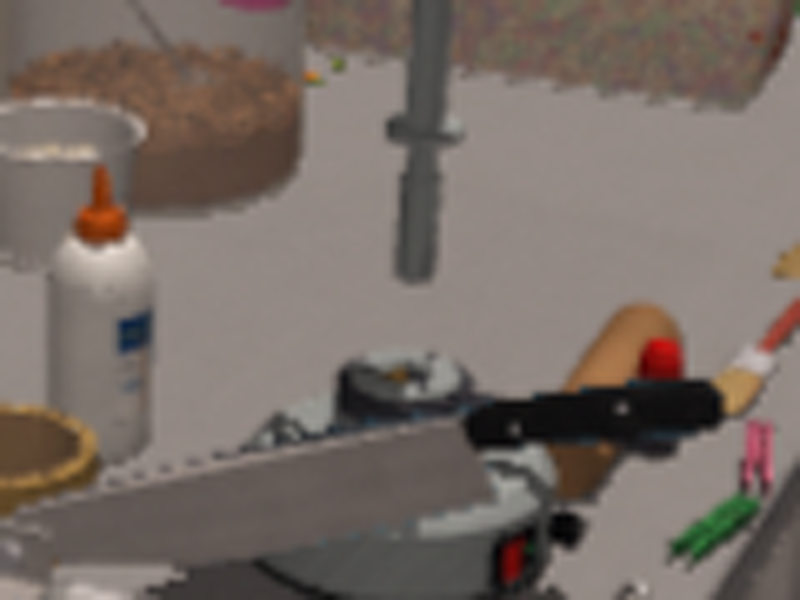

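The foot hangs at (414,272), directly above the mouth at (405,372), and it matches the projection to within 1 px. I'm lowering it gently.

Call:
apply_moves([
  [0,0,0,-0.003,0.002,0.08,-1],
  [0,0,0,-0.003,0.002,0.16,-1],
  [0,0,0,-0.003,0.002,0.182,-1],
  [0,0,0,-0.003,0.002,0.19,-1],
  [0,0,0,-0.003,0.002,0.2,-1],
  [0,0,0,-0.003,0.002,0.21,-1],
  [0,0,0,-0.003,0.002,0.22,-1],
])

```text
time_s: 12.08
tool_pos: [0.5036, -0.3419, 0.2309]
tcp_rot: [0.001, 0.887, 0.462, 0.001]
force: [0.8, 0.3, -1.3]
width: 0.0188
grip_force: 40.0
```

```bash
python3 -c "
from h import *
go(.5036,-.34,.225,55)"
```

```text
pos [ 0.5036 -0.3419  0.2309] yaw 55.03 t 12.075 F [ 0.8  0.3 -1.3] w 0.0188 j7 -0.12
turn [ 0.0005 -0.0003  0.0002] shift [ 0.006 -0.004  0.024]
```

Call:
apply_moves([
  [0,0,0,0,0,0,-1],
  [0,0,0,0,0,0,-1],
  [0,0,0,0,0,0,-1],
])

```text
time_s: 12.45
tool_pos: [0.5033, -0.3419, 0.2306]
tcp_rot: [0.0, 0.887, 0.462, 0.001]
force: [2.3, 1.3, -3.6]
width: 0.0185
grip_force: 40.0
```

Call:
apply_moves([
  [0,0,0,0,0,0.012,-1],
  [0,0,0,0,0,0.024,-1],
  [0,0,0,0,0,0.036,-1],
  [0,0,0,0,0,0.048,-1],
  [0,0,0,0,0,0.06,-1],
  [0,0,0,0,0,0.072,-1],
  [0,0,0,0,0,0.084,-1],
])

```text
time_s: 13.32
tool_pos: [0.5032, -0.3419, 0.2094]
tcp_rot: [0.0, 0.887, 0.462, 0.0]
force: [3.9, 1.4, -0.1]
width: 0.0187
grip_force: 40.0
```

```bash
python3 -c "
from h import *
go(.5036,-.341,.2,55)"
```

```text
pos [ 0.5032 -0.3419  0.2094] yaw 55.03 t 13.325 F [ 3.9  1.4 -0.1] w 0.0187 j7 -0.12
turn [ 0.0002 -0.0002  0.0002] shift [ 0.004 -0.001  0.038]
```

Call:
apply_moves([
  [0,0,0,0.003,0.002,0.008,-1],
  [0,0,0,0.003,0.002,0.016,-1],
  [0,0,0,0.003,0.002,0.024,-1],
  [0,0,0,0.003,0.002,0.032,-1],
  [0,0,0,0.003,0.002,0.036,-1],
])

```text
time_s: 13.95
tool_pos: [0.5036, -0.3419, 0.2009]
tcp_rot: [0.0, 0.887, 0.462, 0.0]
force: [2.0, 2.4, 5.4]
width: 0.0182
grip_force: 40.0
```

There is contact at TCP z 0.201, with the foot at about 0.065, so it rests on the seat's top. I'll feel for the flats with small turns under a light push.

Call:
apply_moves([
  [0,0,0.015,0.001,0.001,0.004,-1],
  [0,0,0.03,0.001,0.001,0.004,-1],
  [0,0,0.045,0.001,0.001,0.004,-1],
  [0,0,0.06,0.001,0.001,0.004,-1],
])

```text
time_s: 14.45
tool_pos: [0.5042, -0.3418, 0.1999]
tcp_rot: [0.0, 0.927, 0.376, 0.0]
force: [2.7, 1.9, 2.5]
width: 0.0184
grip_force: 40.0
```

Call:
apply_moves([
  [0,0,0.015,0,0,0.006,-1],
  [0,0,0.03,0,0,0.006,-1],
  [0,0,0.045,0,0,0.006,-1],
])

```text
time_s: 14.82
tool_pos: [0.5042, -0.3416, 0.198]
tcp_rot: [0.0, 0.951, 0.309, 0.0]
force: [3.0, 1.0, -1.4]
width: 0.0182
grip_force: 40.0
```

Call:
apply_moves([
  [0,0,0.015,0,0,0.01,-1],
  [0,0,0.03,0,0,0.016,-1],
  [0,0,0.045,0,0,0.016,-1],
])

```text
time_s: 15.2
tool_pos: [0.5041, -0.3418, 0.1938]
tcp_rot: [0.0, 0.97, 0.241, 0.0]
force: [4.5, 1.3, -2.4]
width: 0.0184
grip_force: 40.0
```

The foot is at about 0.058, below the 60 mm stop. I'll lower it without turning.

Call:
apply_moves([
  [0,0,0,0.002,0.001,0.008,-1],
  [0,0,0,0.002,0.001,0.016,-1],
  [0,0,0,0.002,0.001,0.024,-1],
  [0,0,0,0.002,0.001,0.024,-1],
])

```text
time_s: 15.7
tool_pos: [0.5043, -0.3416, 0.1876]
tcp_rot: [-0.0, 0.97, 0.242, -0.0]
force: [3.3, 2.0, -3.1]
width: 0.0184
grip_force: 40.0
```

Call:
apply_moves([
  [0,0,0,0.001,0.001,0.01,-1],
  [0,0,0,0.001,0.001,0.02,-1],
  [0,0,0,0.001,0.001,0.03,-1],
  [0,0,0,0.001,0.001,0.04,-1],
  [0,0,0,0.001,0.001,0.05,-1],
  [0,0,0,0.001,0.001,0.06,-1],
  [0,0,0,0.001,0.001,0.066,-1],
  [0,0,0,0.001,0.001,0.066,-1],
])

```text
time_s: 16.7
tool_pos: [0.5046, -0.3416, 0.1711]
tcp_rot: [-0.0, 0.97, 0.242, -0.0]
force: [2.3, 1.3, -2.9]
width: 0.0185
grip_force: 40.0
```

Call:
apply_moves([
  [0,0,0,0,0,0.004,-1],
  [0,0,0,0,0,0.008,-1],
  [0,0,0,0,0,0.01,-1],
  [0,0,0,0,0,0.01,-1],
])

```text
time_s: 17.2
tool_pos: [0.5049, -0.3418, 0.1699]
tcp_rot: [0.0, 0.97, 0.242, 0.0]
force: [1.0, 3.4, 5.5]
width: 0.0185
grip_force: 40.0
```

The foot is on the floor: TCP z is 0.170 and the push is about 9 N. I'll release it and rise.

Call:
apply_moves([
  [0,0,0,0,0,0,-0.3],
  [0,0,0,0,0,0,-0.1],
  [0,0,0,0,0,0,-0.1],
  [0,0,0,0,0,0,-0.1],
  [0,0,0,0,0,-0.1,-0.1],
  [0,0,0,0,0,-0.25,-0.1],
  [0,0,0,0,0,-0.35,-0.1],
  [0,0,0,0,0,-0.35,-0.1],
])

```text
time_s: 18.2
tool_pos: [0.5058, -0.3426, 0.2583]
tcp_rot: [0.002, 0.97, 0.242, 0.001]
force: [-0.1, -0.7, -0.8]
width: 0.0426
grip_force: 0.0
```

```bash
python3 -c "
from h import *
go(.385,-.42,.26,28)
a=camera('side')[:,:,::-1][110:225,260:390]; cv2.imwrite('pics/c5.png',cv2.resize(a,(678,600),interpolation=cv2.INTER_CUBIC))
im=camera('top')[:,:,::-1]; cv2.imwrite('pics/t5.png',im)"
```

```text
pos [ 0.5058 -0.3426  0.2583] yaw 28.01 t 18.2 F [-0.1 -0.7 -0.8] w 0.0426 j7 -0.52
turn [ 0.0012 -0.0006  0.0001] shift [-0.572  0.046 -0.008]
```

View pics/c5.png

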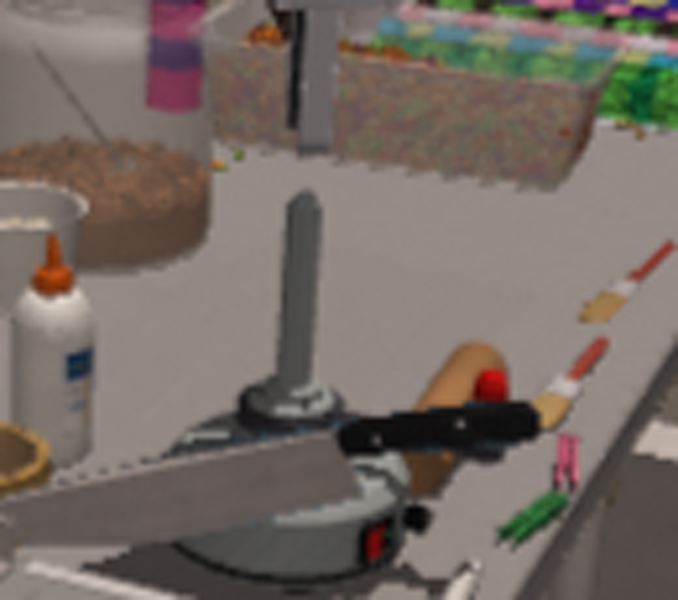

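The spit stands fully home, with its flange on the tower at (300,395). The lever knob is at (490,385), still open. Next I bring the closed fingers down behind the knob on its -y side.

Call:
apply_moves([
  [0,0,0.03,-0.12,-0.02,-0.02,-0.1],
  [0,0,0.08,-0.3,-0.05,-0.02,-0.5],
  [0,0,0.12,-0.45,-0.07,-0.02,-1],
  [0,0,0.156,-0.506,-0.077,0,-1],
  [0,0,0.156,-0.506,-0.077,0,-1],
  [0,0,0.156,-0.506,-0.077,0.2,-1],
  [0,0,0.156,-0.506,-0.077,0.4,-1],
  [0,0,0.156,-0.506,-0.077,0.5,-1],
  [0,0,0.156,-0.506,-0.077,0.573,-1],
  [0,0,0.156,-0.506,-0.077,0.573,-1],
  [0,0,0.156,-0.506,-0.077,0.573,-1],
], squeeze=20)

```text
time_s: 19.68
tool_pos: [0.385, -0.3841, 0.1135]
tcp_rot: [0.0, 1.0, 0.0, 0.0]
force: [0.6, -0.4, 0.2]
width: 0.0002
grip_force: 0.0
```

```bash
cat > arc.py <<'E'
from h import *
c=np.array([.5045,-.3415])
def arc(angs,back,rad=.12,z=.115):
    """rows pushing the knob (polar angle deg) clockwise, finger centre 'back' m behind it"""
    s=status.get_state(); r=rot()
    for a in angs:
        t=np.radians(a); X=c+rad*np.array([np.cos(t),np.sin(t)])-back*np.array([np.sin(t),-np.cos(t)])
        d=r.inv().apply(np.r_[X,z]-s["tool_pos"])/.25
        g=R.from_euler("z",a-180,degrees=True)*R.from_euler("x",180,degrees=True)
        print(a,X.round(4),((r.inv()*g).as_rotvec()/np.pi).round(3)[2],d.round(3))
E
python3 -c "
from arc import *
go(.385,-.385,.115,0); arc([181,178,175,172,169,166,163,160,157,154,151,148,145],.023)"
```

```text
pos [ 0.385  -0.3841  0.1135] yaw 0.04 t 19.675 F [ 0.6 -0.4  0.2] w 0.0002 j7 -0.72
turn [ 0.     -0.0002  0.0002] shift [ 0.     0.004 -0.006]
181 [ 0.3849 -0.3666] -0.005 [-0.    -0.07  -0.006]
178 [ 0.3838 -0.3603] 0.011 [-0.005 -0.095 -0.006]
175 [ 0.383 -0.354] 0.028 [-0.008 -0.121 -0.006]
172 [ 0.3825 -0.3476] 0.045 [-0.01  -0.146 -0.006]
169 [ 0.3823 -0.3412] 0.061 [-0.01  -0.172 -0.006]
166 [ 0.3825 -0.3348] 0.078 [-0.01  -0.197 -0.006]
163 [ 0.383  -0.3284] 0.095 [-0.008 -0.223 -0.006]
160 [ 0.3839 -0.3221] 0.111 [-0.004 -0.248 -0.006]
157 [ 0.3851 -0.3158] 0.128 [ 0.001 -0.273 -0.006]
154 [ 0.3866 -0.3096] 0.145 [ 0.007 -0.298 -0.006]
151 [ 0.3884 -0.3034] 0.161 [ 0.014 -0.323 -0.006]
148 [ 0.3905 -0.2974] 0.178 [ 0.023 -0.347 -0.006]
145 [ 0.393  -0.2915] 0.195 [ 0.032 -0.37  -0.006]
```

Call:
apply_moves([
  [0,0,0,0,-0.03,-0.006,-1],
  [0,0,0,0,-0.06,-0.006,-1],
  [0,0,0.011,-0.005,-0.08,-0.006,-1],
  [0,0,0.011,-0.005,-0.095,-0.006,-1],
  [0,0,0.028,-0.008,-0.12,-0.006,-1],
  [0,0,0.045,-0.01,-0.145,-0.006,-1],
])

```text
time_s: 20.42
tool_pos: [0.3819, -0.3486, 0.1152]
tcp_rot: [0.001, 0.997, -0.072, 0.001]
force: [-0.1, -2.7, 1.8]
width: 0.0004
grip_force: 1.2
```

The push is about 2.7 N, in line with the lever moving. I'll continue along the arc.

```bash
python3 -c "
from arc import *
arc(range(168,123,-4),.023)"
```

```text
168 [ 0.3823 -0.339 ] 0.021 [-0.004 -0.038  0.001]
164 [ 0.3828 -0.3305] 0.043 [-0.007 -0.072  0.001]
160 [ 0.3839 -0.3221] 0.065 [-0.008 -0.106  0.001]
156 [ 0.3855 -0.3137] 0.087 [-0.006 -0.14   0.   ]
152 [ 0.3877 -0.3055] 0.109 [-0.002 -0.174  0.   ]
148 [ 0.3905 -0.2974] 0.132 [ 0.005 -0.208  0.   ]
144 [ 0.3939 -0.2896] 0.154 [ 0.013 -0.241  0.   ]
140 [ 0.3978 -0.282 ] 0.176 [ 0.024 -0.273  0.   ]
136 [ 0.4022 -0.2747] 0.198 [ 0.038 -0.304  0.   ]
132 [ 0.4071 -0.2677] 0.221 [ 0.053 -0.335  0.   ]
128 [ 0.4125 -0.2611] 0.243 [ 0.071 -0.364  0.   ]
124 [ 0.4183 -0.2549] 0.265 [ 0.09  -0.392  0.   ]
```

Call:
apply_moves([
  [0,0,0.021,-0.004,-0.038,0,-1],
  [0,0,0.043,-0.007,-0.072,0,-1],
  [0,0,0.065,-0.008,-0.106,0,-1],
  [0,0,0.087,-0.006,-0.14,0,-1],
  [0,0,0.109,-0.002,-0.174,0,-1],
  [0,0,0.132,0.005,-0.208,0,-1],
  [0,0,0.154,0.013,-0.241,0,-1],
  [0,0,0.176,0.024,-0.273,0,-1],
  [0,0,0.187,0.03,-0.288,0,-1],
  [0,0,0.198,0.038,-0.304,0,-1],
])

```text
time_s: 21.68
tool_pos: [0.4016, -0.2742, 0.1148]
tcp_rot: [0.0, 0.928, -0.374, -0.0]
force: [-0.5, -2.0, 2.5]
width: 0.0003
grip_force: 1.1
```

```bash
python3 -c "
from arc import *
go(.4022,-.2747,.115,-44)
arc(range(134,106,-2),.023)
a=camera('side')[:,:,::-1][110:225,260:390]; b=camera('top')[:,:,::-1][170:285,290:420]
cv2.imwrite('pics/c6.png',cv2.resize(np.vstack([a,b])[:, :],(339,600),interpolation=cv2.INTER_CUBIC))"
```

```text
pos [ 0.4016 -0.2742  0.1148] yaw -43.9 t 21.675 F [-0.5 -2.   2.5] w 0.0003 j7 -1.43
turn [ 0.0001 -0.      0.0006] shift [ 0.003 -0.    -0.001]
134 [ 0.4046 -0.2712] 0.012 [ 0.    -0.017 -0.001]
132 [ 0.4071 -0.2677] 0.023 [-0.002 -0.034 -0.001]
130 [ 0.4097 -0.2644] 0.034 [-0.004 -0.051 -0.001]
128 [ 0.4125 -0.2611] 0.045 [-0.005 -0.068 -0.001]
126 [ 0.4154 -0.2579] 0.056 [-0.006 -0.085 -0.001]
124 [ 0.4183 -0.2549] 0.067 [-0.005 -0.102 -0.001]
122 [ 0.4214 -0.2519] 0.078 [-0.005 -0.119 -0.001]
120 [ 0.4246 -0.2491] 0.089 [-0.004 -0.136 -0.001]
118 [ 0.4279 -0.2463] 0.101 [-0.002 -0.153 -0.001]
116 [ 0.4312 -0.2437] 0.112 [ 0.001 -0.17  -0.001]
114 [ 0.4347 -0.2412] 0.123 [ 0.004 -0.187 -0.001]
112 [ 0.4382 -0.2389] 0.134 [ 0.007 -0.203 -0.001]
110 [ 0.4418 -0.2366] 0.145 [ 0.012 -0.22  -0.001]
108 [ 0.4455 -0.2345] 0.156 [ 0.016 -0.236 -0.001]
```

View pics/c6.png

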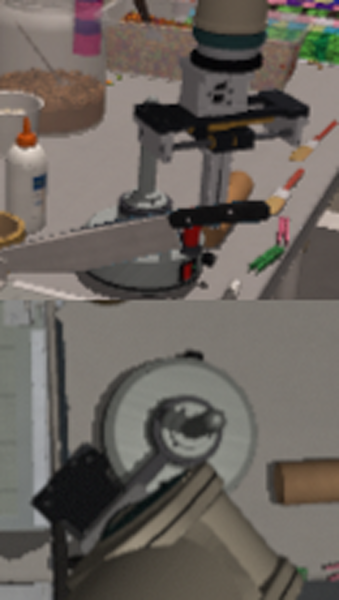

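The lever bar now points to the lower left in the top view at about 136°, so it follows the fingers, and the spit is upright. I'll continue slowly and watch the force.

Call:
apply_moves([
  [0,0,0.012,0,-0.017,0,-1],
  [0,0,0.023,-0.002,-0.034,0,-1],
  [0,0,0.034,-0.004,-0.051,0,-1],
  [0,0,0.045,-0.005,-0.068,0,-1],
  [0,0,0.056,-0.006,-0.085,0,-1],
  [0,0,0.067,-0.005,-0.102,0,-1],
  [0,0,0.073,-0.005,-0.11,0,-1],
])

```text
time_s: 22.65
tool_pos: [0.4202, -0.2529, 0.1146]
tcp_rot: [-0.0, 0.879, -0.477, -0.0]
force: [-3.5, -0.0, -0.4]
width: 0.0002
grip_force: 1.1
```

Call:
apply_moves([
  [0,0,0.006,0,-0.009,0,-1],
  [0,0,0.011,0,-0.017,0,-1],
  [0,0,0.017,-0.001,-0.026,0,-1],
  [0,0,0.022,-0.001,-0.034,0,-1],
])

```text
time_s: 23.15
tool_pos: [0.4271, -0.2484, 0.1147]
tcp_rot: [-0.0, 0.862, -0.507, -0.0]
force: [-2.4, 0.8, -0.3]
width: 0.0003
grip_force: 1.1
```

Call:
apply_moves([
  [0,0,0.006,0,-0.009,0,-1],
  [0,0,0.011,0,-0.017,0,-1],
  [0,0,0.017,-0.001,-0.026,0,-1],
  [0,0,0.022,-0.001,-0.034,0,-1],
])

```text
time_s: 23.65
tool_pos: [0.4344, -0.244, 0.1147]
tcp_rot: [-0.0, 0.844, -0.537, 0.0]
force: [-1.8, 1.1, 0.0]
width: 0.0003
grip_force: 1.1
```

```bash
python3 -c "
from arc import *
go(.4312,-.2437,.115,-64);arc([115,114,112,110],.023)"
```

```text
pos [ 0.4344 -0.244   0.1147] yaw -64.91 t 23.65 F [-1.8  1.1  0. ] w 0.0003 j7 -1.77
turn [-0.      0.     -0.0051] shift [-0.007  0.011 -0.001]
115 [ 0.4329 -0.2425] 0.0 [-0.008  0.003 -0.001]
114 [ 0.4347 -0.2412] 0.006 [-0.01  -0.006 -0.001]
112 [ 0.4382 -0.2389] 0.017 [-0.012 -0.022 -0.001]
110 [ 0.4418 -0.2366] 0.028 [-0.014 -0.039 -0.001]
```

Call:
apply_moves([
  [0,0,0.006,-0.004,-0.007,0,-1],
  [0,0,0.011,-0.006,-0.014,0,-1],
  [0,0,0.017,-0.008,-0.022,0,-1],
])

```text
time_s: 24.02
tool_pos: [0.437, -0.2417, 0.1148]
tcp_rot: [0.001, 0.829, -0.56, -0.0]
force: [-7.9, -5.1, 1.1]
width: 0.0005
grip_force: 4.6
```

Call:
apply_moves([
  [0,0,0,0,-0.005,0,-1],
  [0,0,0,0,-0.005,0,-1],
])

```text
time_s: 24.28
tool_pos: [0.437, -0.2417, 0.1147]
tcp_rot: [0.002, 0.829, -0.56, -0.001]
force: [-7.5, -4.3, 2.0]
width: 0.0003
grip_force: 4.6
```

Call:
apply_moves([
  [0,0,0,0,0.04,0,-1],
  [0,0,0,0,0.12,0,-1],
  [0,0,0,0,0.16,-0.2,-1],
  [0,0,0,0,0.2,-0.5,-1],
  [0,0,0,0,0.3,-0.7,-1],
  [0,0,0,0,0.6,-0.7,-1],
  [0,0,0,0,0.6,-0.7,-1],
  [0,0,0,0,0.6,-0.7,-1],
])

```text
time_s: 25.28
tool_pos: [0.2999, -0.296, 0.2898]
tcp_rot: [-0.001, 0.829, -0.56, 0.001]
force: [0.3, 0.5, 0.1]
width: 0.0009
grip_force: 0.0
```

```bash
python3 -c "
from h import *
a=camera('side')[:,:,::-1][110:225,260:390]; b=camera('top')[:,:,::-1][170:285,290:420]
cv2.imwrite('pics/c7.png',cv2.resize(np.hstack([a,b]),(800,354),interpolation=cv2.INTER_CUBIC))"
```

```text
(no output)
```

View pics/c7.png

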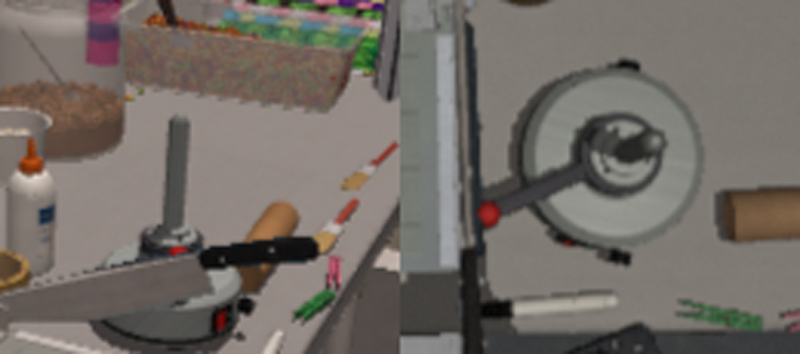

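```bash
python3 -c "
from h import *
k=3.077
c=np.array([.5045,-.3415]); T=lambda u,v:(290+(u-400)/k,170+v/k); S=lambda u,v:(260+u/k,110+v/k)
ang=lambda p:np.degrees(np.arctan2(*(p[:2]-c)[::-1]))%360
for p in (atz('top',T(488,213),.135),atz('side',S(180,250),.139),tri(T(488,213),S(180,250))): print(p,np.linalg.norm(p[:2]-c),ang(p))
sw=tri(T(565,240),S(221,320)); print('switch',sw,np.linalg.norm(sw[:2]-c),ang(sw))
for z in(.03,.04):
  p=atz('side',S(221,320),z);print(z,p,np.linalg.norm(p-c),ang(p))
"
```

```text
[ 0.45611329 -0.23180956] 0.11988855496446667 113.80326473655853
[ 0.45312959 -0.22765859] 0.1248951026281195 114.28705600898378
[ 0.45539603 -0.23193115  0.13677   ] 0.12006886767016274 114.13983490479512
switch [ 0.43278734 -0.30284499  0.03498654] 0.08146726439262657 151.67416072086758
0.03 [ 0.43394308 -0.31249888] 0.07628462156223577 157.6557895703271
0.04 [ 0.42848692 -0.29449047] 0.08937496878054499 148.26569574485396
```

```bash
python3 -c "
from h import *
c=np.array([.5042,-.3413])
def cen(im,roi):
    x0,x1,y0,y1=roi; b=im[y0:y1,x0:x1].astype(float); w=np.clip(b[...,2]-np.maximum(b[...,0],b[...,1])-40,0,None); yy,xx=np.mgrid[y0:y1,x0:x1]; return (xx*w).sum()/w.sum(),(yy*w).sum()/w.sum()
for im,roi in((cv2.imread('pics/top0.png'),(358,378,258,282)),(camera('top')[:,:,::-1],(308,328,228,250))):
    u=cen(im,roi); p=atz('top',u,.135); print(u,p,np.linalg.norm(p-c),np.degrees(np.arctan2(*(p-c)[::-1]))%360)
go(.3,-.3,.29)
"
```

```text
(np.float64(368.24581724581725), np.float64(269.9274989274989)) [ 0.38380633 -0.34521478] 0.12045729671434215 181.86240029907407
(np.float64(318.538742023701), np.float64(239.1239744758432)) [ 0.45634658 -0.23167298] 0.11961618785606065 113.58180702835485
pos [ 0.3017 -0.2953  0.2893] yaw -67.81 t 25.425 F [-0.6  1.   0.1] w 0.0003 j7 -1.8
turn [0.     0.0002 0.    ] shift [ 0.015  0.014 -0.003]
```

The lever swept 68.3°, or 1.19 rad from its start, so it is past 1.12 rad and against its stop. The spit is home and nothing is touching the robot.

```bash
python3 -c "
from bench import ticket
print(ticket.hand_in())"
```

```text
the job is handed in; nothing more can be done
None
```

The hex spit is fully home in the drive, the collar lever is closed against its stop (about 1.19 rad), and the job is handed in; no verdict was returned.

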